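# Stand up the fallen controllers, index the load turret and run the test twice

## Task

Get this batch of panel controllers tested: first stand every controller that has fallen over in the test rack back upright, display face up, with its foot centred across the copper contact strip like its neighbours. Then turn the load turret clockwise by its T-handle to its next click position and press the test button fully down and let it come back up; turn the turret on to the following (last) click position and press and release the button once more. Do not press the button while the turret is anywhere else, leave the other things on the bench where they are, and at the end all controllers must be standing on the strips.

Things in the scene. Friction and masses are not known exactly. Their poses are not given: they have to be found in the camera images.
- unit1: Panel controller: black box 46 x 46 x 100 mm, grey terminal foot, grey display bezel, 0.2 to 0.33 kg (heavier at the foot). Origin: centre of the foot face; its z runs along its length to the display face, 100 mm away (up when it stands properly). Lies fallen at the start, its foot on a strip and its display end pointing away to the left (rack +y). One of four such; may be absent.
- unit2: Panel controller: black box 46 x 46 x 100 mm, grey terminal foot, grey display bezel, 0.2 to 0.33 kg (heavier at the foot). Origin: centre of the foot face; its z runs along its length to the display face, 100 mm away (up when it stands properly). Lies fallen at the start, its foot on a strip and its display end pointing away to the left (rack +y). One of four such; may be absent.
- unit3: Panel controller: black box 46 x 46 x 100 mm, grey terminal foot, grey display bezel, 0.2 to 0.33 kg (heavier at the foot). Origin: centre of the foot face; its z runs along its length to the display face, 100 mm away (up when it stands properly). Lies fallen at the start, its foot on a strip and its display end pointing away to the left (rack +y). One of four such; may be absent.
- unit4: Panel controller: black box 46 x 46 x 100 mm, grey terminal foot, grey display bezel, 0.2 to 0.33 kg (heavier at the foot). Origin: centre of the foot face; its z runs along its length to the display face, 100 mm away (up when it stands properly). Lies fallen at the start, its foot on a strip and its display end pointing away to the left (rack +y). One of four such; may be absent.
- ready1: Panel controller: black box 46 x 46 x 100 mm, grey terminal foot, grey display bezel, 0.2 to 0.33 kg (heavier at the foot). Origin: centre of the foot face; its z runs along its length to the display face, 100 mm away (up when it stands properly). Stands upright in the rack at the start.
- ready2: Panel controller: black box 46 x 46 x 100 mm, grey terminal foot, grey display bezel, 0.2 to 0.33 kg (heavier at the foot). Origin: centre of the foot face; its z runs along its length to the display face, 100 mm away (up when it stands properly). Stands upright in the rack at the start.
- rack: Test rack: flat grey steel tray 320 (x) by 420 (y) mm, 8 mm thick, fixed, with two lanes, each with an aluminium end stop 60 mm high across the end nearest the robot (its inner face 163 mm from the origin). Origin: on its underside, 170 mm in from its near edge, 195 mm in from its right-hand (-y) edge.
- lane1 (a point): Middle of the right-hand copper contact strip on the rack's top, 300 mm along the rack's x, 80 mm wide (y), with three places 100 mm apart (the middle one here). Controllers' feet belong centred across it; either strip will do. An aluminium rail, 30 mm high above the tray, runs along its right-hand (-y) side, 47 mm from the centre line.
- lane2 (a point): Middle of the left-hand copper contact strip on the rack's top, 300 mm along the rack's x, 80 mm wide (y), with three places 100 mm apart (the middle one here). Controllers' feet belong centred across it; either strip will do. An aluminium rail, 30 mm high above the tray, runs along its right-hand (-y) side, 47 mm from the centre line.
- turret (a joint): Angle of the load turret, rad: grows clockwise seen from above; three spring click positions (detents) at 0 (start), 1.047 and 2.094. About 0.2 Nm carries it over the bumps between; stops at -0.1 and 2.19.
- turret_grip (a point): On the turret's axis, at mid-height of its black T-handle bar: 70 mm long (along this point's x, which turns with the turret), 16 mm thick (y), 36 mm tall; its top 18 mm above this point and about 124 mm above the bench. The turret is an aluminium disc 120 mm across with six brass loads (their tops 20 mm below this point), on a grey base 150 mm square, 40 mm high.
- start (a joint): Travel of the spring test button, m: 0 up, 0.008 fully down (6 N).
- start_top (a point): Centre of the top face of the round black test button (40 mm across, moves down with it), on a white console 110 mm square and 50 mm high; the button's top stands about 74 mm above the bench when up.
- spool: Bystander: solder spool 60 mm across, 60 mm high, standing; origin under its centre. Not to be moved.
- carton: Bystander: white carton 70 x 110 x 35 mm.
- tape: Bystander: roll of black tape 90 mm across, 19 mm high.
- driver: Bystander: screwdriver lying to the right of the rack.
- meter: Bystander: hand-held meter 140 x 75 x 30 mm.
- spool2: Bystander: spool 60 mm across, 60 mm high.
- pcb_box: Bystander: cardboard box 60 x 90 x 28 mm.
Things that resemble listed ones, but are neither listed nor needed, are in the scene too. Leave any green look-alike of the unit3 alone.

How it is judged:
By the outcome, as a careful person would: the job done as asked, in the order asked, and still so for the second after the job is handed in, with the robot touching nothing.
Of unit1, unit2, unit3, unit4 only 3 to 4 are there at a start; the rules pass over those that are not, and their reading is None.
At some moment in a run one of unit1, unit2, unit3, unit4 may be knocked a few centimetres aside while the robot is not near it.
Once in a run the grip may slacken for a moment while it holds something.
It also fails if it takes over 210 s, if anything falls off the work surface, if the arm or the gripper's body presses on something with over 40 N, if the wrist force passes 120 N, or if a joint passes its speed limit or range.

## Robot

A 7-joint arm with a two-finger parallel gripper is mounted at the origin on the work surface. World frame = base frame: x ahead of the robot, y to its left, z up, the work surface at z = 0. Lengths are in m, angles in rad, forces in N, time in s.
With the tool pointing down it reaches from about 0.425 to 0.825 m from the base axis. Payload 3.6 kg.
Tool frame: the origin (TCP) lies where the fingers leave the gripper's body, on its centre line; the fingertips stand 73 mm ahead of it and the grasp point (between the pads) lies 54 mm ahead of it; z points along the fingers, y is the line along which they close (so a half turn about z gives the same grasp; the last joint's range is limited). The gripper opens to 85 mm and grips with 20 to 120 N. Pads are 22 mm wide; open, the fingers measure 114 mm over their backs; the gripper's body (76 mm by 85 mm) begins 54 mm behind the grasp point. The pads swing forward as they close: fully open they stand 13 mm farther back than shut.
Start: joints at [1.159, 0.615, -0.013, 1.423, 0.008, 1.103, -0.04], TCP at [0.245, -0.602, 0.304] pointing down, gripper open.
Joint ranges: [-3.12, 3.12], [-0.3, 2.06], [-1.34, 1.32], [0.26, 2.42], [-1.36, 4.5], [0.01, 1.98], [-2.84, 2.84]. Speed limits (rad/s): [2.79, 2.79, 3.14, 3.14, 3.14, 3.14, 3.14].

## Interface

Orientations are given as a unit quaternion [x, y, z, w].
In Python, from station import arm, snapshot, camera_info, ticket gives the robot as it stands. Calls block until the motion is done:
- arm.movep(position, orientation): joint-space move of the TCP to a pose.
- arm.line_to(position, velocity=0.15, ori=None): straight line of the TCP; ori=None keeps the orientation; velocity is the mean speed in m/s.
- arm.move_j(angles): joint-space move.
- arm.move_gripper(opening, effort=None): opening from 0.0 (shut) to 1.0 (fully open); effort is the grip in N (None keeps the last); returns when the fingers have stopped.
- arm.pause(seconds).
- arm.ik(position, orientation): joint angles nearest the present ones, or None.
- snapshot(name): name is "scene" or "top" or "wrist"; returns the picture (420x560x3 uint8, blue, green, red); there is no depth.
- camera_info(name): a dict with "fx", "fy", "cx", "cy" (pixels), "dist_coeffs" ([k1, k2, p1, p2, k3] as OpenCV has them; the pictures are not rectified), "R" (3x3) and "t" (3): a world point X has camera coordinates R X + t; the wrist camera has in their place "T_tool_cam" (4x4, takes a point from camera to tool coordinates, whose origin is the TCP and whose axes are the flange's). Camera axes: x right, y down, z forward; pixel columns grow to the right and rows downward; lengths in m; the calibration is good to about 2 mm. A picture is of the moment at which its call begins: read the wrist's pose just before it. camera_info takes no time and is no camera call.
A pose or a line that the arm cannot do raises arm.MotionError and nothing moves.
- ticket.finish_job(): hands the job in; it is judged then, once.
Readings, each from a call of its own:
- arm.read_time(): time.
- arm.read_joint_positions(): joint angles.
- arm.read_dq(): joint speeds.
- arm.read_effort(): joint torques, N m.
- arm.read_tool_pos(): TCP position.
- arm.read_eef_rot(): TCP orientation.
- arm.read_ft_force(): force on the tool from outside, world axes, zero at the start.
- arm.read_wrist_torque(): the same for the moment, N m.
- arm.read_opening(): opening from 0.0 (shut) to 1.0 (fully open).
- arm.read_finger_force(): force on a finger pad.
Only numpy, scipy, OpenCV 4.12 (cv2) and the standard library are available. Lean on these libraries where they do the work, as an engineer would, in place of code of your own. Each camera call takes 0.05 s, during which the arm holds its last target. There are 200 camera calls.

## Working session

There is one attempt and no reset: what is moved stays moved. The work goes in short steps, each a Python script; the robot and the scene stay as the last script left them, time stands still between calls to the robot, and variables do not carry over. Pictures are saved under pics/ and viewed, at most 15 in all, crops included, and the job is handed in when it is done.

```bash
ls; mkdir -p pics; python3 - <<'E'
from station import arm, snapshot, camera_info
import cv2
for n in ("scene","top"):
    cv2.imwrite(f"pics/{n}0.png",snapshot(n))
    c=camera_info(n); print(n,c)
print(camera_info("wrist"), arm.read_tool_pos(),arm.read_eef_rot(),arm.read_time())
E
```

```text
pics
scene {'fx': 385.01214635974713, 'fy': 385.01214635974713, 'cx': 284.5909473740673, 'cy': 212.8878568934202, 'dist_coeffs': array([-0.0970588,  0.       ,  0.       ,  0.       ,  0.       ]), 'R': array([[ 0.44514078,  0.89541592, -0.00894546],
       [ 0.78454318, -0.39479912, -0.47814814],
       [-0.43167312,  0.20582514, -0.87823364]]), 't': array([-0.18493522, -0.34898406,  1.52106828])}
top {'fx': 404.8746377941099, 'fy': 404.8746377941099, 'cx': 283.1521146383395, 'cy': 208.9416690655411, 'dist_coeffs': array([-0.10891005,  0.        ,  0.        ,  0.        ,  0.        ]), 'R': array([[-0.02755662, -0.9995371 , -0.0128929 ],
       [-0.99581178,  0.02857414, -0.08684705],
       [ 0.08717525,  0.01044569, -0.99613822]]), 't': array([-0.0037671 ,  0.47289016,  1.16400213])}
{'fx': 310.3773096563728, 'fy': 310.3773096563728, 'cx': 286.5216204294357, 'cy': 208.5045483002174, 'dist_coeffs': array([0.02078534, 0.        , 0.        , 0.        , 0.        ]), 'T_tool_cam': array([[-1.50349191e-03, -9.44887861e-01, -3.27390699e-01,
         8.44003514e-02],
       [ 9.99998651e-01, -1.20423317e-03, -1.11678367e-03,
        -1.28201122e-04],
       [ 6.60980593e-04, -3.27391937e-01,  9.44888397e-01,
        -6.97004754e-02],
       [ 0.00000000e+00,  0.00000000e+00,  0.00000000e+00,
         1.00000000e+00]])} [ 0.24442149 -0.60173933  0.30286621] [ 9.81447184e-01  1.91729292e-01 -2.22930170e-04 -1.11961918e-03] 0.1
```

View pics/scene0.png

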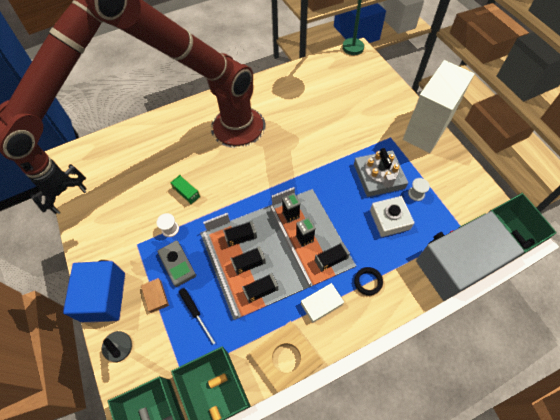

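View pics/top0.png

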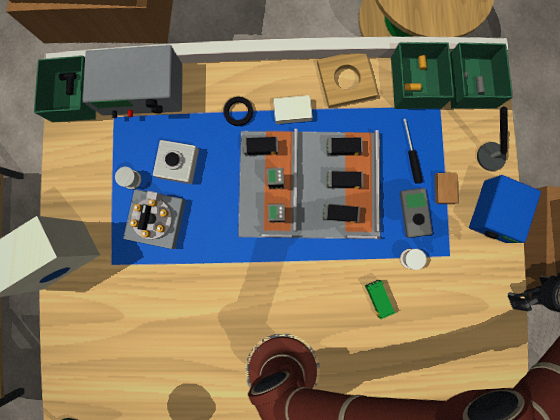

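The top view shows three fallen units on the right-hand lane (about 345,145 / 345,180 / 343,213) and one at the far place of the left lane (262,145). Two are standing (275,177 and 276,213), with the turret at (152,215), the button at (173,158) and a green look-alike at (380,298). Next I'll rectify the views to metric planes.

```bash
cat > h.py <<'E'
import numpy as np, cv2
from scipy.spatial.transform import Rotation as Rot
from station import arm, snapshot, camera_info
def cam(name):
    c=camera_info(name); K=np.array([[c['fx'],0,c['cx']],[0,c['fy'],c['cy']],[0,0,1]])
    if 'R' in c: R,t=np.array(c['R']),np.array(c['t'])
    else:
        T=np.eye(4); T[:3,:3]=Rot.from_quat(arm.read_eef_rot()).as_matrix(); T[:3,3]=arm.read_tool_pos()
        W=np.linalg.inv(T@np.array(c['T_tool_cam'])); R,t=W[:3,:3],W[:3,3]
    return K,np.array(c['dist_coeffs']),R,t
def pix2plane(cm,uv,z):
    K,d,R,t=cm
    n=cv2.undistortPoints(np.array(uv,float).reshape(-1,1,2),K,d).reshape(-1,2)
    D=np.c_[n,np.ones(len(n))]@R; C=-R.T@t
    return C[:2]+D[:,:2]*((z-C[2])/D[:,2])[:,None]
def rectify(cm,img,z,x0,x1,y0,y1,s=1000.):
    """metric ortho view of plane z: row 0 = x1 (far), col 0 = y1 (left)"""
    K,d,R,t=cm
    xs=np.arange(x1,x0,-1/s); ys=np.arange(y1,y0,-1/s)
    Y,X=np.meshgrid(ys,xs); P=np.c_[X.ravel(),Y.ravel(),np.full(X.size,z)]
    uv=cv2.projectPoints(P,cv2.Rodrigues(R)[0],t,K,d)[0].reshape(*X.shape,2).astype(np.float32)
    return cv2.remap(img,uv[...,0],uv[...,1],cv2.INTER_LINEAR)
E
python3 - <<'E'
from h import *
cm=cam("top"); img=cv2.imread("pics/top0.png")
r=rectify(cm,img,0.008,0.4,0.85,-0.4,0.4)
for k in range(0,800,100): cv2.line(r,(k,0),(k,4),(0,255,255),1); cv2.putText(r,f"{0.4-k/1000:.1f}",(k,14),0,.35,(0,255,255))
for k in range(50,450,100): cv2.putText(r,f"{0.85-k/1000:.1f}",(0,k),0,.35,(0,255,255))
cv2.imwrite("pics/rect0.png",r)
E
```

```text
(no output)
```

View pics/rect0.png

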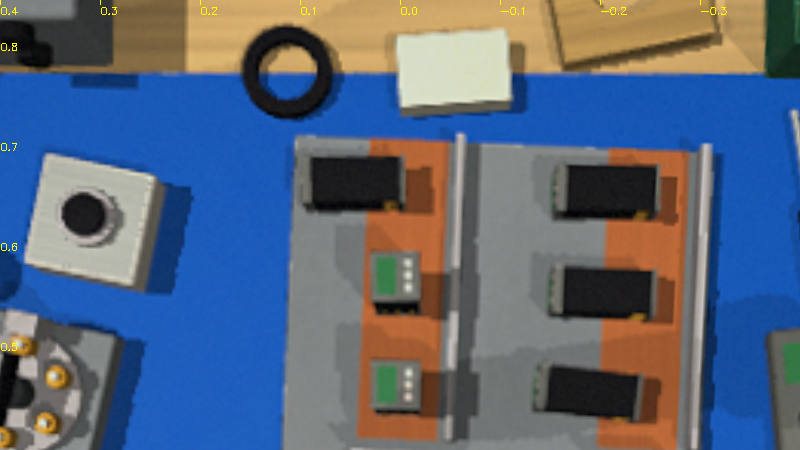

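```bash
cat >> h.py <<'E'
def quat(tilt,yaw=0.,sgn=1):
    """tool pointing down tilted by `tilt` toward +y(rack), fingers closing along rack x; yaw about world z"""
    z=np.array([0,np.sin(tilt),-np.cos(tilt)]); y=np.array([sgn,0,0.]); x=np.cross(y,z)
    return (Rot.from_euler('z',yaw)*Rot.from_matrix(np.c_[x,y,z])).as_quat()
def tcp(g,q,d=0.054): return np.array(g)-d*Rot.from_quat(q).as_matrix()[:,2]
E
python3 - <<'E'
from h import *
U={'a':(0.665,0.06),'b':(0.66,-.19),'c':(.557,-.19),'d':(.46,-.18)}
for k,(x,y) in U.items():
  for sgn in (1,-1):
    for A in (30,45,60):
      o=[]
      for ti,g in ((-A,(x,y,.035)),(-A,(x,y,.2)),(90-A,(x,y-.05,.09)),(90-A,(x,y-.05,.15)),(45-A,(x,y-.03,.1))):
        q=quat(np.radians(ti),-.035,sgn); r=arm.ik(tcp(g,q),q); o.append(None if r is None else np.round(r,2).tolist())
      print(k,sgn,A,*["--" if r is None else r for r in o])
E
```

```text
a 1 30 [-0.34, 0.98, 0.02, 1.45, 0.57, 1.0, -0.74] [-0.24, 0.78, -0.17, 1.36, 0.62, 1.3, -0.67] [0.68, 1.16, -0.72, 1.44, -0.44, 0.98, 0.51] [0.69, 1.08, -0.75, 1.44, -0.44, 1.03, 0.44] [0.3, 0.85, -0.49, 1.53, 0.14, 0.81, -0.17]
a 1 45 [-0.49, 1.07, 0.17, 1.38, 0.61, 1.14, -0.81] [-0.36, 0.86, -0.09, 1.32, 0.76, 1.45, -0.76] [0.59, 1.04, -0.66, 1.48, -0.29, 0.88, 0.34] [0.6, 0.96, -0.68, 1.46, -0.3, 0.96, 0.29] [0.12, 0.82, -0.35, 1.52, 0.34, 0.87, -0.39]
a 1 60 [-0.62, 1.2, 0.34, 1.3, 0.62, 1.28, -0.82] [-0.48, 0.95, 0.05, 1.29, 0.84, 1.56, -0.79] [0.47, 0.94, -0.58, 1.51, -0.09, 0.82, 0.13] [0.48, 0.86, -0.59, 1.48, -0.12, 0.91, 0.1] [-0.08, 0.83, -0.19, 1.49, 0.49, 0.96, -0.56]
a -1 30 [-0.85, 1.36, 1.29, 1.47, -0.82, 1.09, -2.81] [0.17, 1.03, -1.15, 1.34, 1.21, 1.79, 2.13] [0.19, 1.06, 0.25, 1.46, -1.18, 1.46, -2.13] [0.16, 0.98, 0.29, 1.46, -1.18, 1.52, -2.19] [-0.14, 0.83, 0.31, 1.54, -0.63, 0.92, -2.67]
a -1 45 [0.08, 1.35, -1.15, 1.36, 1.53, 1.96, 1.94] [0.02, 1.04, -0.96, 1.3, 1.25, 1.9, 2.12] [0.12, 0.96, 0.24, 1.5, -1.04, 1.24, -2.24] [0.1, 0.88, 0.29, 1.48, -1.02, 1.32, 
[... 3674 characters left out ...]
 0.61, 0.5, -0.34]
d -1 30 [-0.45, 0.94, 0.77, 2.16, -0.37, 0.2, -2.74] [-0.65, 0.71, 1.1, 2.06, -0.21, 0.57, -2.72] [0.59, 1.03, 0.35, 1.6, -0.87, 1.62, -1.78] [0.56, 0.95, 0.4, 1.6, -0.86, 1.7, -1.83] [0.31, 0.68, 0.32, 1.92, -0.61, 0.81, -2.12]
d -1 45 [-0.69, 1.2, 1.03, 2.16, -0.67, 0.24, -2.6] [0.6, 0.83, -1.15, 2.06, 1.28, 1.68, 1.92] [0.55, 0.9, 0.31, 1.69, -0.79, 1.35, -1.86] [0.52, 0.82, 0.36, 1.67, -0.77, 1.44, -1.91] [0.1, 0.65, 0.43, 2.0, -0.47, 0.59, -2.32]
d -1 60 [0.4, 1.27, -0.96, 2.1, 1.53, 1.95, 1.51] [0.4, 0.87, -0.96, 2.09, 1.33, 1.82, 1.78] [0.47, 0.79, 0.3, 1.79, -0.71, 1.08, -1.95] [0.44, 0.71, 0.35, 1.76, -0.67, 1.18, -2.02] [-0.2, 0.7, 0.68, 2.08, -0.41, 0.43, -2.47]
```

```bash
cat >> h.py <<'E'
def look(fn,z,x=.57,y=-.12,h=.36,box=(.38,.76,-.34,.16),s=1500.):
    arm.movep([x,y,h],quat(0.,-.035)); arm.pause(.3)
    cm=cam("wrist"); img=snapshot("wrist"); cv2.imwrite("pics/raw_"+fn,img)
    r=rectify(cm,img,z,*box,s=s); cv2.imwrite("pics/"+fn,r); return cm,img,r
E
python3 - <<'E'
from h import *
q0=arm.read_eef_rot()
arm.line_to([.245,-.602,.36])
arm.movep([.45,-.35,.4],quat(0.,-.035))
cm,img,r=look("w1.png",.054)
# copper on its own plane
s=1500.; c=rectify(cm,img,.009,.38,.76,-.34,.16,s=s); hsv=cv2.cvtColor(c,cv2.COLOR_BGR2HSV)
m=cv2.inRange(hsv,(4,110,70),(16,255,255))
for nm,(a,b) in {'lane2':(.04,-.06),'lane1':(-.17,-.28)}.items():
    pts=[]
    for x in np.arange(.40,.74,.01):
        row=m[int((.76-x)*s)]; i0,i1=int((.16-a)*s),int((.16-b)*s); j=np.flatnonzero(row[i0:i1])
        if len(j)>20: pts.append((x,.16-(i0+j[0])/s,.16-(i0+j[-1])/s))
    print(nm); print(np.round(pts,4).tolist())
h2=cv2.cvtColor(r,cv2.COLOR_BGR2HSV)
b=cv2.inRange(h2,(0,0,0),(180,255,45)); b=cv2.morphologyEx(b,cv2.MORPH_OPEN,np.ones((9,9)))
for k in cv2.findContours(b,0,2)[0]:
    if cv2.contourArea(k)>3000:
        (u,v),w,a=cv2.minAreaRect(k); print("rect x,y",round(.76-v/s,4),round(.16-u/s,4),"size mm",np.round(np.array(w)/1.5,1),round(a,1))
E
```

```text
lane2
[[0.42, -0.0147, -0.034], [0.43, -0.0153, -0.0347], [0.44, -0.0193, -0.0353], [0.45, -0.0193, -0.0353], [0.46, 0.04, -0.036], [0.47, 0.04, -0.0367], [0.48, 0.04, -0.0367], [0.49, 0.04, -0.0373], [0.5, 0.04, -0.0373], [0.51, 0.04, -0.038], [0.52, 0.04, -0.0387], [0.53, -0.014, -0.0387], [0.54, -0.0193, -0.0393], [0.55, -0.0193, -0.04], [0.56, -0.0187, -0.04], [0.57, -0.0187, -0.0407], [0.58, -0.014, -0.0413], [0.59, 0.0367, -0.0413], [0.6, 0.0367, -0.042], [0.61, 0.036, -0.042], [0.62, 0.0353, -0.0427], [0.63, 0.0353, -0.0427], [0.64, 0.026, -0.0433], [0.65, -0.0033, -0.044], [0.66, -0.004, -0.044], [0.67, -0.0033, -0.0447], [0.68, -0.004, -0.0453], [0.69, -0.0013, -0.0453], [0.7, 0.032, -0.046]]
lane1
[[0.41, -0.1953, -0.2733], [0.42, -0.2527, -0.274], [0.43, -0.254, -0.274], [0.44, -0.2553, -0.2747], [0.45, -0.2567, -0.2747], [0.46, -0.2573, -0.2753], [0.47, -0.2307, -0.276], [0.48, -0.198, -0.276], [0.49, -0.1987, -0.2767], [0.5, -0.1987, -0.2767], [0.51, -0.1993, -0.2773], [0.52, -0.2, -0.278], [0.58, -0.2027, -0.2793], [0.59, -0.2027, -0.2793], [0.6, -0.2033, -0.2793], [0.61, -0.2033, -0.2793], [0.62, -0.204, -0.2793], [0.63, -0.2047, -0.2793], [0.69, -0.2073, -0.2793]]
rect x,y 0.4218 -0.3048 size mm [99.9 37.6] 33.0
rect x,y 0.5534 -0.1981 size mm [81.7 38.4] 2.3
rect x,y 0.6483 -0.2017 size mm [44.7 82. ] 90.0
rect x,y 0.7006 -0.3095 size mm [35.4 85.4] 61.6
rect x,y 0.5703 0.092 size mm [379.3 136. ] 90.0
```

View pics/w1.png

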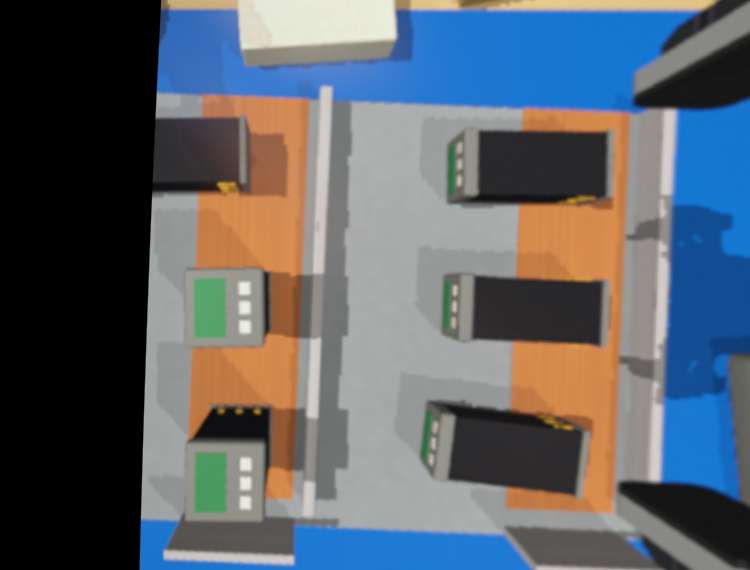

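The wrist view shows lane 1 units at (545,166), (540,311) and (517,450, turned about 7°), lane 2's fallen unit at (200,155), and both ready units standing. I'll write the stand-up routine and start with the lane 2 unit.

```bash
cat >> h.py <<'E'
RY=-.044
def lane_y(l,x): return (-.2377-.044*(x-.495)) if l==1 else (-.0037-.044*(x-.625))
def measure(fn,x,y):
    "centre of the black top of a lying unit near x,y; returns x,y,yaw,size"
    s=2000.; B=(x-.075,x+.075,y-.1,y+.1)
    cm,img,r=look(fn,.054,x,y-.07,.30,B,s)
    b=cv2.inRange(cv2.cvtColor(r,cv2.COLOR_BGR2HSV),(0,0,0),(180,255,45)); b=cv2.morphologyEx(b,cv2.MORPH_OPEN,np.ones((15,15)))
    k=max(cv2.findContours(b,0,2)[0],key=cv2.contourArea)
    p=cv2.boxPoints(cv2.minAreaRect(k)); P=np.c_[B[1]-p[:,1]/s,B[3]-p[:,0]/s]
    c=P.mean(0); e=max((P[1]-P[0],P[2]-P[1]),key=np.linalg.norm); e=e*np.sign(e[1])
    L=sorted([np.linalg.norm(P[1]-P[0]),np.linalg.norm(P[2]-P[1])])
    return c[0],c[1],np.arctan2(-e[0],e[1]),L
def fz(): return arm.read_ft_force()[2]
A=np.radians(40)
def grab(cx,cy,yaw,along=.016,z=.035):
    "along: from black centre toward the display"
    g=np.array([cx-along*np.sin(yaw),cy+along*np.cos(yaw),z]); q=quat(-A,yaw)
    arm.move_gripper(.78,60)
    arm.movep(tcp(g,q,.054+.12),q); arm.line_to(tcp(g,q),.1)
    print("grab",fz()); arm.move_gripper(0.,70); print("open",arm.read_opening(),arm.read_finger_force())
    return g
def erect(g,yaw,l,tx,foot):
    "foot: grasp point's distance from the foot face"
    arm.line_to(tcp(g+[0,0,.07],quat(-A,yaw)),.1); print("lifted",arm.read_opening())
    y=lane_y(l,tx); t=np.array([tx,y,.008+foot+.025]); g1=g+[0,0,.07]
    for i in range(1,5):
        f=i/4; q=quat(-A+f*np.pi/2,yaw+f*(RY-yaw)); arm.line_to(tcp(g1+f*(t-g1),q),.035,q)
    print("up",arm.read_opening()); lower(t)
def lower(t):
    q=arm.read_eef_rot(); arm.pause(.3); f0=fz(); z=t[2]
    while z>t[2]-.035:
        z-=.002; arm.line_to(tcp([t[0],t[1],z],q),.03); f=fz()
        if abs(f-f0)>3: break
    print("contact z",z,f-f0, "open",arm.read_opening())
def release():
    q=arm.read_eef_rot(); zt=Rot.from_quat(q).as_matrix()[:,2]
    arm.move_gripper(.78); p=np.array(arm.read_tool_pos()); arm.line_to(p-.1*zt,.1)
    arm.line_to(p-.1*zt+[0,0,.12],.2)
E
python3 - <<'E'
from h import *
x,y,w,L=measure("a.png",.655,.045); print(x,y,w,L,arm.read_time())
E
```

```text
0.68425 0.1415 0.0 [np.float32(0.0069999993), np.float32(0.091499984)] 4.2083
```

View pics/a.png

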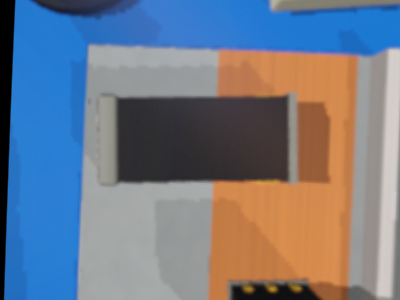

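The unit lies square, with its black top at cols 117–288 and rows 97–182 and its foot at col 298, which is 48 mm from the black centre. The threshold needs to be a bit higher and the blob taken nearest the centre.

```bash
sed -i 's/(180,255,45)); b=cv2.morphologyEx(b,cv2.MORPH_OPEN,np.ones((15,15)))/(180,255,62)); b=cv2.morphologyEx(b,cv2.MORPH_OPEN,np.ones((41,41)))/; s/k=max(cv2.findContours(b,0,2)\[0\],key=cv2.contourArea)/k=max(cv2.findContours(b,0,2)[0],key=lambda k:cv2.pointPolygonTest(k,(200,150),True))/' h.py
python3 - <<'E'
from h import *
x,y,w,L=measure("a2.png",.655,.045); print(x,y,w,L,arm.read_time())
if .036<L[0]<.050 and .07<L[1]<.095:
    g=grab(x,y,w); erect(g,w,2,x,.048+.016)
    cv2.imwrite("pics/s1.png",snapshot("scene")[150:330,170:400]); print(arm.read_time(), arm.read_tool_pos())
E
python3 -c "
import cv2;cv2.imwrite('pics/s1b.png',cv2.resize(cv2.imread('pics/s1.png'),None,fx=3,fy=3))"
```

```text
0.65999997 0.055999987 0.0 [np.float32(0.04000002), np.float32(0.058999993)] 4.8083[ WARN:0@0.008] global loadsave.cpp:275 findDecoder imread_('pics/s1.png'): can't open/read file: check file path/integrity
Traceback (most recent call last):
cv2.error: OpenCV(4.12.0) /io/opencv/modules/imgproc/src/resize.cpp:4208: error: (-215:Assertion failed) !ssize.empty() in function 'resize'
```

```bash
python3 - <<'E'
import cv2,numpy as np
r=cv2.imread("pics/a2.png"); h=cv2.cvtColor(r,cv2.COLOR_BGR2HSV)
print(h[120,60:340:8,2].tolist()); print(h[120,60:340:8,1].tolist()); print(h[40:250:8,200,2].tolist())
E
```

```text
[212, 211, 195, 180, 153, 153, 153, 95, 49, 49, 50, 51, 53, 53, 56, 55, 55, 56, 58, 60, 62, 64, 64, 65, 65, 65, 65, 63, 61, 151, 150, 151, 151, 148, 215]
[204, 208, 205, 88, 5, 15, 15, 13, 16, 21, 20, 20, 24, 19, 32, 28, 19, 18, 22, 26, 33, 40, 40, 43, 43, 47, 47, 49, 42, 17, 161, 160, 164, 164, 161]
[208, 182, 175, 167, 159, 158, 157, 118, 64, 61, 56, 55, 53, 51, 50, 48, 47, 45, 168, 172, 159, 156, 154, 153, 154, 154, 156]
```

Threshold 85 separates the black cleanly.

```bash
sed -i 's/(180,255,62)/(180,255,85)/' h.py
cat > go.py <<'E'
import sys; from h import *
n,x,y,l=sys.argv[1],float(sys.argv[2]),float(sys.argv[3]),int(sys.argv[4])
x,y,w,L=measure(f"m{n}.png",x,y); print(np.round([x,y,w,*L],4),arm.read_time())
if .038<L[0]<.050 and .078<L[1]<.092:
    g=grab(x,y,w); erect(g,w,l,x,.048+.016)
    im=snapshot("scene")[150:330,170:400]; cv2.imwrite(f"pics/s{n}.png",cv2.resize(im,None,fx=3,fy=3)); print(arm.read_time(), arm.read_tool_pos())
E
python3 go.py A .655 .045 2
```

```text
[0.6605 0.0442 0.     0.041  0.0845] 5.4083
grab -0.12860157827129157
open 0.5318287903882148 70.40186762809753
lifted 0.5266390478910856
up 0.5279506003339011
contact z 0.07099999999999998 7.631957462304733 open 0.5305793399842026
17.475 [ 0.65903169 -0.04658547  0.10778472]
```

View pics/sA.png

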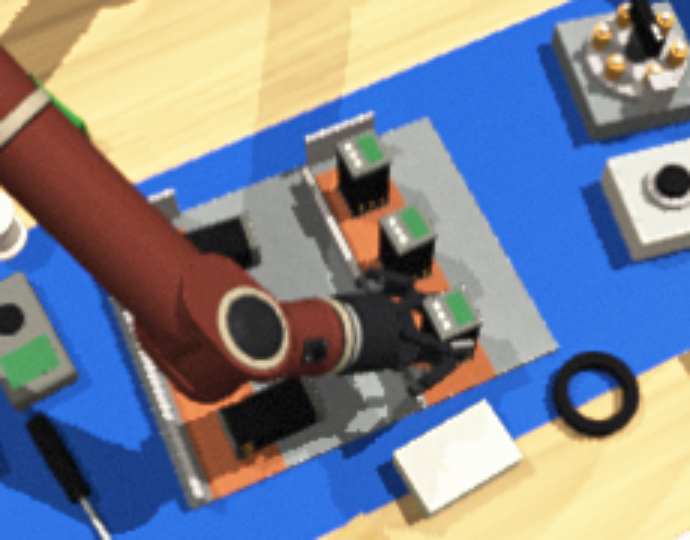

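It's upright and aligned. I gripped 4 mm above its axis, so it would sit 4 mm left. I'll shift it back before release and build that into the target for the others.

```bash
sed -i 's/y=lane_y(l,tx); t=/y=lane_y(l,tx)-.004; t=/' h.py
sed -i '$a\    release(); print("t",arm.read_time())' go.py
python3 - <<'E'
from h import *
p=np.array(arm.read_tool_pos()); q=arm.read_eef_rot()
arm.line_to(p+[0,0,.004],.03); g=[.6605,lane_y(2,.6605)-.004,.075]
arm.line_to(tcp(g,q),.03); lower(np.array(g)); release(); print(arm.read_time())
E
python3 go.py B .649 -.197 1
```

```text
contact z 0.071 8.56489308863624 open 0.5291938309625714
21.175
[ 0.6527 -0.2018  0.      0.0405  0.0845] 22.2833
grab 0.29944856942756753
open 0.5330941082814779 70.80104112625122
lifted 0.5296793958280168
up 0.5325532335892448
contact z 0.07099999999999998 9.312186965283413 open 0.5282682432171923
34.15 [ 0.65111449 -0.29009755  0.10780134]
t 36.3833
```

```bash
python3 - <<'E'
from h import *
x,y,w,L=measure("mC.png",.553,-.197); print(np.round([x,y,w,*L],4),arm.read_time())
cv2.imwrite("pics/topB.png",cv2.resize(snapshot("top")[115:255,220:440],None,fx=3,fy=3))
E
```

```text
[ 0.5534 -0.1986 -0.0333  0.0413  0.0849] 37.5083
```

View pics/topB.png

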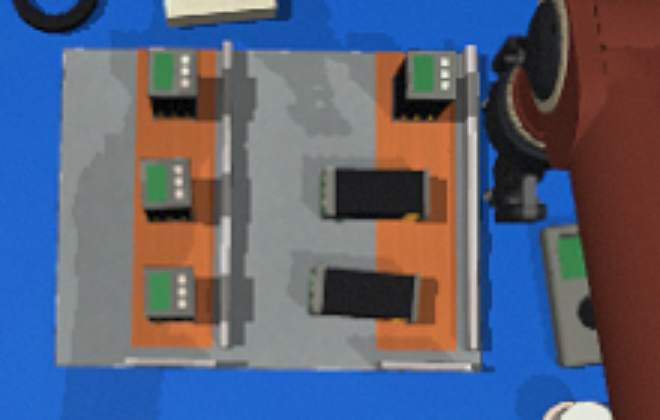

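A and B stand upright at (172,75) and (430,75). I'll continue with C and D, then verify.

```bash
python3 go.py C .553 -.199 1; python3 go.py D .46 -.185 1; python3 - <<'E'
from h import *
cm,img,r=look("v1.png",.108,.57,-.2,.42,(.38,.76,-.34,.1),1500.); print(arm.read_time())
E
```

```text
[ 0.5535 -0.1985 -0.0312  0.0414  0.0848] 38.1583
grab 0.26041878543342667
open 0.5367214892841049 70.5428946018219
lifted 0.5340548291901197
up 0.5319039293193858
contact z 0.07099999999999998 7.947279372392217 open 0.527985942383562
50.1083 [ 0.55164333 -0.28568881  0.10751327]
t 52.35
[ 0.4559 -0.1841 -0.1244  0.042   0.0853] 53.375
grab 0.685465449039301
open 0.5316685591262345 70.52042484283447
lifted 0.5293016234636365
up 0.5294128723319851
contact z 0.07099999999999998 7.724868829349004 open 0.5324223627155112
65.75 [ 0.45420677 -0.28134213  0.10721618]
t 67.9917
69.1583
```

View pics/v1.png

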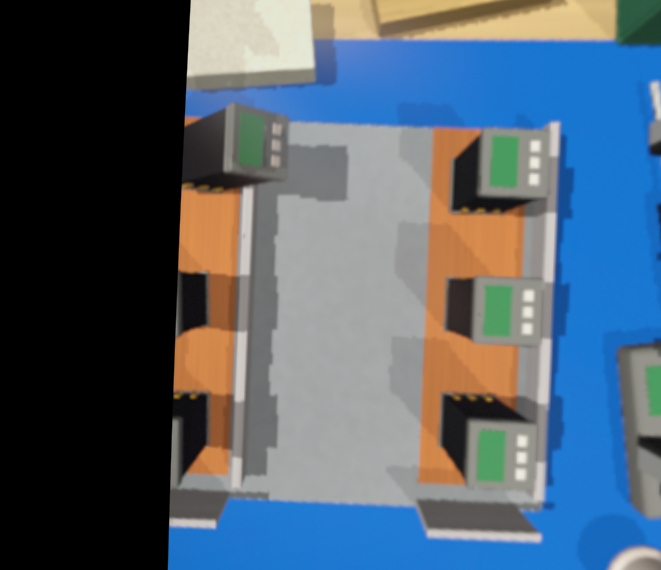

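In lane 1 the units at (512,162), (508,310) and (500,455) stand fine. Unit A in lane 2 at (262,140) looks knocked or leaning over the rail, so I'll look closer.

```bash
python3 - <<'E'
from h import *
arm.movep([.57,-.2,.42],quat(0,-.035))
a=cv2.resize(snapshot("scene")[170:310,190:380],None,fx=2,fy=2)
cm,img,r=look("v2.png",.108,.64,-.08,.40,(.52,.76,-.12,.10),1200.)
H=max(a.shape[0],r.shape[0]); 
o=np.zeros((H,a.shape[1]+r.shape[1],3),np.uint8); o[:a.shape[0],:a.shape[1]]=a; o[:r.shape[0],a.shape[1]:]=r
cv2.imwrite("pics/v3.png",o); print(o.shape)
E
```

```text
(288, 644, 3)
```

View pics/v3.png

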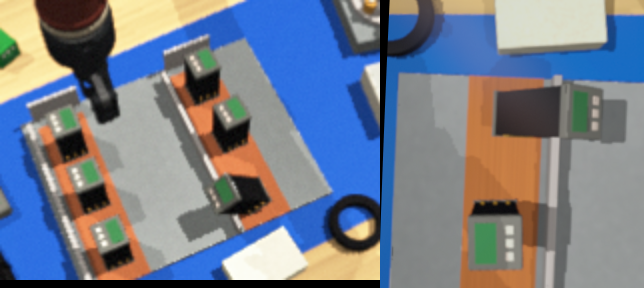

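Unit A was knocked after it stood and now leans about 39° over lane 2's rail towards −y. By ray geometry its lower foot edge is at y≈−0.032 and its x is about 0.67. I'll grip it across x with the tool tilted +20°, turn it back 39° and replace it.

```bash
cat > fixA.py <<'E'
from h import *
th=np.radians(39); t0=np.radians(20); d=.070
x=.668; y0,z0=-.0317,.009
g=np.array([x, y0+.023*np.cos(th)-d*np.sin(th), z0+.023*np.sin(th)+d*np.cos(th)]); q=quat(t0,RY)
arm.move_gripper(.78,60); arm.movep(tcp(g,q,.174),q); arm.line_to(tcp(g,q),.1); print("f",arm.read_ft_force())
arm.move_gripper(0.,70); print("open",arm.read_opening())
g1=g+[0,0,.04]; arm.line_to(tcp(g1,q),.06)
tx=.662; t=np.array([tx,lane_y(2,tx),.008+d+.025])
for i in (1,2):
    f=i/2; q=quat(t0-f*th,RY); arm.line_to(tcp(g1+f*(t-g1),q),.035,q)
print("up",arm.read_opening()); 
im=snapshot("scene")[170:310,190:380]; cv2.imwrite("pics/f1.png",cv2.resize(im,None,fx=3,fy=3))
E
python3 fixA.py
```

```text
f [0.01198085 0.44968128 0.10383836]
open 0.5282729660104284
up 0.5313484489199939
```

View pics/f1.png

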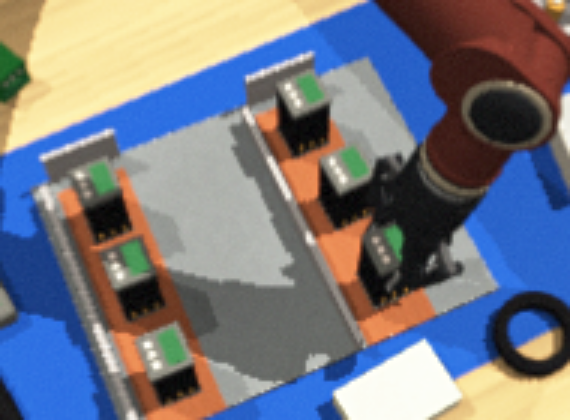

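A is held upright. Next I'll lower, release and verify both lanes, and look at the turret and button from above.

```bash
python3 - <<'E'
from h import *
tx=.662; t=np.array([tx,lane_y(2,tx),.103]); lower(t); release()
p=arm.read_tool_pos(); 
a=look("v4.png",.108,.57,-.18,.42,(.40,.74,-.31,.06),1000.)[2]
# turret/button views: camera above (.52,.36)
b=look("v5.png",.108,.55,.26,.40,(.40,.72,.22,.48),1000.)[2]
H=max(len(a),len(b)); o=np.zeros((H,a.shape[1]+b.shape[1],3),np.uint8); o[:len(a),:a.shape[1]]=a; o[:len(b),a.shape[1]:]=b
cv2.imwrite("pics/v6.png",o); print(o.shape,arm.read_time(),camera_info('wrist')['fx'])
E
```

```text
contact z 0.08099999999999997 4.6201816214505795 open 0.5303157377756836
(340, 630, 3) 85.2667 310.3773096563728
```

View pics/v6.png

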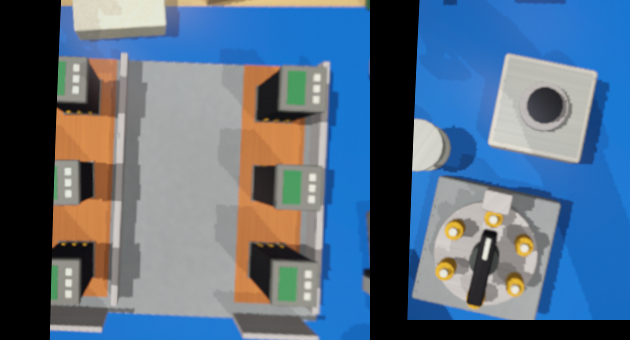

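All six units stand centred within about 3 mm. The turret handle spans (489,230)–(476,306) and the button is at (545,105). I'll measure these by mask and do the first turn.

```bash
cat > tb.py <<'E'
from h import *
def bar(fn,near):
    "bar centre and angle (nearest `near`, rad), camera straight above"
    B=(.39,.53,.30,.44); s=2000.
    r=look(fn,.124,.458,.29,.34,B,s)[2]
    b=cv2.inRange(cv2.cvtColor(r,cv2.COLOR_BGR2HSV),(0,0,0),(180,255,60)); b=cv2.morphologyEx(b,cv2.MORPH_CLOSE,np.ones((15,15))); b=cv2.morphologyEx(b,cv2.MORPH_OPEN,np.ones((13,13)))
    k=max(cv2.findContours(b,0,2)[0],key=cv2.contourArea); p=cv2.boxPoints(cv2.minAreaRect(k))
    P=np.c_[B[1]-p[:,1]/s,B[3]-p[:,0]/s]; e=max((P[1]-P[0],P[2]-P[1]),key=np.linalg.norm)
    a=np.arctan2(e[1],e[0]); a-=np.pi*np.round((a-near)/np.pi)
    return P.mean(0),a,[np.linalg.norm(P[1]-P[0]),np.linalg.norm(P[2]-P[1])]
def turn(c,a,da):
    "turn clockwise by da"
    y=a+np.pi/2; P=lambda z:[c[0],c[1],z]
    arm.move_gripper(.42,70); arm.movep(P(.26),quat(0,y)); arm.line_to(P(.166),.1); print("down f",fz())
    arm.move_gripper(0.,70); print("open",arm.read_opening())
    n=8
    for i in range(1,n+1): arm.movep(P(.166),quat(0,y-da*i/n))
    arm.pause(.3); print("Mz",arm.read_wrist_torque()[2],arm.read_ft_force())
    arm.move_gripper(.42); arm.line_to(P(.26),.15)
def press(b):
    arm.move_gripper(0.,40); q=quat(0,0.); arm.movep([b[0],b[1],.22],q); arm.line_to([b[0],b[1],.155],.1); arm.pause(.3); f0=fz(); z=.155
    while z>.128:
        z-=.001; arm.line_to([b[0],b[1],z],.03); f=fz()-f0
        if abs(f)>14: break
    arm.pause(.3); print("press tip z",arm.read_tool_pos()[2]-.073,f,fz()-f0); arm.line_to([b[0],b[1],.22],.08)
E
python3 - <<'E'
from tb import *
print(bar("b0.png",-.17))
B=(.55,.69,.23,.37); s=2000.
r=look("btn.png",.074,.62,.215,.30,B,s)[2]
b=cv2.inRange(cv2.cvtColor(r,cv2.COLOR_BGR2HSV),(0,0,0),(180,255,70)); b=cv2.morphologyEx(b,cv2.MORPH_OPEN,np.ones((25,25)))
k=max(cv2.findContours(b,0,2)[0],key=cv2.contourArea); (u,v),R=cv2.minEnclosingCircle(k); print("button",B[1]-v/s,B[3]-u/s,R/s,arm.read_time())
E
```

```text
(array([0.44442296, 0.36954755], dtype=float32), np.float32(-0.23109011), [np.float32(0.048270024), np.float32(0.016204532)])
button 0.6222662353515624 0.30109101104736324 0.01866754150390625 87.2583
```

View pics/b0.png

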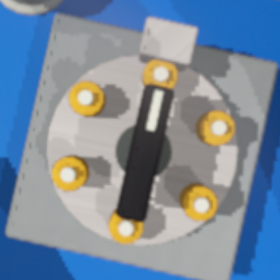

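The bar runs (157,86)→(132,217), so its centre is x=0.4545, y=0.3678 and its angle is −0.19 rad. Now the first turn.

```bash
python3 - <<'E'
from tb import *
turn([.4545,.3678],-.19,1.047)
try: print(bar("b1.png",-1.237))
except Exception as e: print(e)
print(arm.read_time())
cv2.imwrite("pics/b1t.png",np.hstack([cv2.imread("pics/b1.png"),cv2.resize(snapshot("top")[110:260,220:400],None,fx=1.8667,fy=1.8667)]))
E
```

```text
down f 1.0572621550531451
open 0.17264630900183303
Mz -0.002887222709208069 [-2.48183895 -4.34121431  9.19835529]
(array([0.45017427, 0.37725228], dtype=float32), np.float32(-1.2793397), [np.float32(0.04712505), np.float32(0.01647459)])
94.2583
```

View pics/b1t.png

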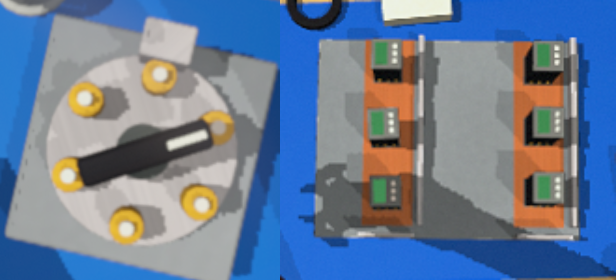

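The turret sits at the second click, 1.048 rad from the start by the same estimator, and all six units stand. Next I'll press, make the second turn and check.

```bash
python3 - <<'E'
from tb import *
press([.6223,.3011]); turn([.4545,.3678],-1.237,1.047)
print(bar("b2.png",-2.284),arm.read_time())
cv2.imwrite("pics/b2t.png",np.hstack([cv2.imread("pics/b2.png"),cv2.resize(snapshot("top")[110:260,220:400],None,fx=1.8667,fy=1.8667)]))
E
```

```text
press tip z 0.06568892307982559 14.683497856945245 14.974242648193744
down f -0.15831783096680452
open 0.1731540084982417
Mz -0.050077408408964894 [-2.55629796 -2.30153783  7.54702214]
(array([0.45414156, 0.3673761 ], dtype=float32), np.float32(-2.2896264), [np.float32(0.016462605), np.float32(0.066791184)]) 110.0167
```

View pics/b2t.png

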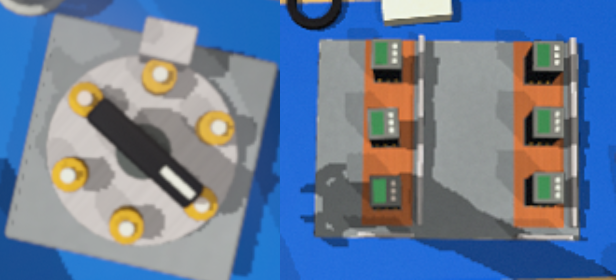

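The first press reached its full 8 mm, the turret is at the last click (−2.29 rad), and all the units stand. Now the second press and a final check.

```bash
python3 - <<'E'
from tb import *
press([.6223,.3011]); arm.pause(.5)
print(bar("b3.png",-2.284),arm.read_time())
arm.pause(.5); cv2.imwrite("pics/end.png",cv2.resize(snapshot("top")[90:290,110:460],None,fx=2,fy=2))
E
```

```text
press tip z 0.06564984920303708 14.498501721531332 14.345262632533037
(array([0.45422646, 0.3671961 ], dtype=float32), np.float32(-2.3036118), [np.float32(0.016649798), np.float32(0.067342445)]) 120.3667
```

View pics/end.png

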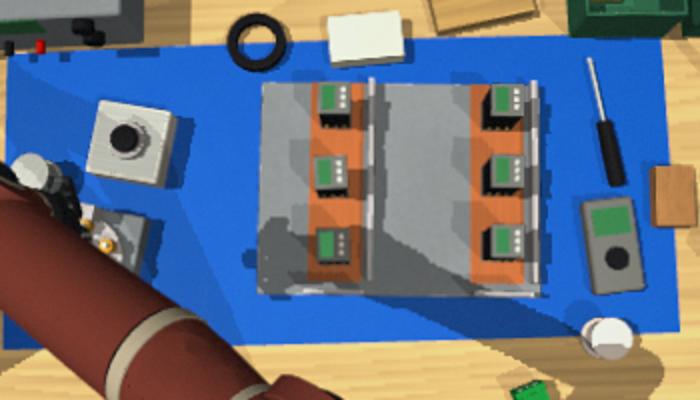

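The final view shows all six controllers standing on the strips (lane 2 around col 333, lane 1 around col 505) and the bystanders in place. I'm handing in.

```bash
python3 -c "
from station import ticket; print(ticket.finish_job())"
```

```text
the job is handed in; nothing more can be done
None
```

The job is handed in: all six controllers stand on the strips, after one I had already stood up got knocked over and I set it back upright. The turret was turned to both click positions in order, with one full press and release of the button at each.

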